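# Latch the end lid of a fume-extractor filter box

### The job

Close up the bench fume extractor's filter box: hook the wire loop of its draw latch under the lip of the keeper on the end lid, then press the latch lever down flat past its dead point so that the latch alone holds the lid pulled in on its seal. Work gently: feel for the keeper and stop there, without hauling the lid in by the loop, never bear down hard on the lever, and leave the other things on the bench where they are.

Things in the scene. Friction and masses are not known exactly. Their poses are not given: they have to be found in the camera images.
- filter_box: grey steel filter box of the extractor, fixed, 150 wide (x) x 150 x 105 mm high, with an aluminium end lid of the same section on its +y end. Origin on the bench; +y points along the box to the lid, z up, x is the hinge direction of lever and loop. In this frame the box spans y -130 to 20 mm, the open lid 40 to 122 mm
- pivot (a point): pivot axis of the latch lever, on the box's centre line, 115 mm above the bench and 10 mm above the flat tops of box and lid; axes as the box's
- keeper_seat (a point): on the lid's top, 56 mm from the pivot along +y, where the keeper's face usually is; the keeper is slotted and may be screwed on up to 7 mm either way along y (not reported: feel for it). Keeper: 26 mm wide steel; upright face 8 mm high looking to +y; lip on top 3.5 mm thick overhangs the face by 3 mm, underside 8 mm above the lid. The bar goes down beyond the lip, then back (-y) under it
- end_lid (a joint): how far the lid is pulled in towards the box (m): 0 standing open, 0.0195 at most. Springy seal: 15 N before it moves at all, then 2.5 N more per mm. A latched lid is 3 to 17.5 mm in, depending on where the keeper is
- latch_lever (a joint): lever angle (rad): 0 = closed, flat towards the box's -y; grows as it rises (1.57 upright) and leans to the lid, 2.75 at most. Stays where left (friction 0.06 Nm). At about 1.1 to 1.9 when the loop is just hooked and taut; from there takes about 5 to 15 N near its end, then past the dead point it pulls itself home to the stop at 0
- lever_end (a point): middle of the free end of the steel latch lever, 75 mm from the pivot; the lever is 20 mm wide (26 at the end) and 5 mm thick. Its y axis points from the end towards the pivot
- draw_loop (a joint): angle of the wire loop relative to the lever (rad): the loop rises above the horizontal (seen towards the lid) by this angle less the lever angle. Stays where it is left (friction 0.03 Nm) and so is carried along by the lever unless held. Lever and loop friction together drag at the grip with about 3 to 8 N
- loop_bar (a point): middle of the steel cross bar at the loop's end, 5 mm thick, 38 mm long along x. The loop hinges on a pin in the lever: with the lever flat the pin lies 21.7 mm from the pivot towards the lever's end and 3.8 mm below it, and it turns with the lever. The bar is 70 mm from the pin. Its y axis points from pin to bar, z to the side of the grip
- loop_grip (a point): centre of the loop's black plastic finger grip, a roller 16 mm across and 22 mm long along x with flat ends, on a post: 9 mm beyond the bar (along the loop's y) and 40 mm from it along the loop's z. Can be pinched by its ends from above; it may turn between the fingers
- hammer: loose hammer, bystander
- screwdriver: loose screwdriver beside the box, bystander
- rule: loose steel rule 30 x 200 mm, bystander
- copper_slug: loose copper cylinder 44 mm across, 50 mm high, beside the box, bystander
- collar: small brass ring lying on top of the box, bystander
- cartridge: loose pale spare filter block 100 x 120 x 30 mm, bystander
- jar: amber glass jar 60 mm across, 80 mm high, bystander

How it is judged (in metres and radians):
At the end, for the whole second after the job is handed in: The lever lies flat (within 0.08 rad of its stop) and the lid stays pulled in by more than 2 mm, at rest, held by the latch alone (value of joint end_lid above 0.002 m and value of joint latch_lever below 0.08 rad and velocity of joint end_lid below 0.005 m/s); the robot touches nothing.
It fails at once if the lid is hauled in by the loop: shifted by more than 0.5 mm (about 16 N) while the hand is on the loop (contact force between any of the fingers, the arm and draw_loop above 0.5 N and value of joint end_lid above 0.0005 m).
It fails at once if the loop is pressed against the keeper or lid with more than 20 N while the hand is on the loop (contact force between any of the fingers, the arm and draw_loop above 0.5 N and contact force between draw_loop and end_lid above 20 N).
It fails at once if the lever is pressed with more than 35 N (contact force between any of the fingers, the arm and latch_lever_c0 above 35 N).
It fails at once if a bystander is moved by more than 30 mm (distance of any of hammer, screwdriver, rule, copper_slug, collar, cartridge, jar from where it was at the start of the episode above 0.03 m).
It also fails if it takes over 67 s, if anything falls off the work surface, if the arm or the gripper's body presses on something with over 40 N, if the wrist force passes 120 N, or if a joint passes its speed limit or range.

### The arm

A 6-joint arm with a two-finger parallel gripper is mounted at the origin on the work surface. World frame = base frame: x ahead of the robot, y to its left, z up, the work surface at z = 0. Lengths are in mm, angles in rad, forces in N, time in s.
With the tool pointing down it reaches from about 375 to 975 mm from the base axis. Payload 3.8 kg.
Tool frame: the origin (TCP) lies midway between the tips of the shut fingers; the grasp point (between the pads) lies 19 mm behind it; z points along the fingers, y is the line along which they close (so a half turn about z gives the same grasp; the last joint's range is limited). The gripper opens to 88 mm and grips with 3 to 60 N. Pads are 18 mm wide; open, the fingers measure 123 mm over their backs; the gripper's body (75 mm by 187 mm) begins 45 mm behind the grasp point.
Start: joints at [1.263, 0.264, 1.604, -0, 1.274, -0.037], TCP at [180.562, 650.396, 238.706] pointing down, gripper open.
Joint ranges: [-2.63, 2.63], [-0.94, 2.18], [0.31, 2.57], [-1.31, 4.45], [0, 2.66], [-2.55, 2.55]. Speed limits (rad/s): [2.57, 2.57, 3.14, 3.14, 3.14, 3.14].

### API

Orientations are given as [roll, pitch, yaw] about the fixed x, y, z axes, in that order (R = Rz(yaw) Ry(pitch) Rx(roll)).
In Python, from plant import telemetry, eyes, ticket gives the robot as it stands.
- The arm moves only by the tool drive_tool, never from a script. Its argument "rows" is one flat list of numbers, 7 for each row, row after row: the shift along the world's x, y, z in m, then the turn, a rotation vector about the world's x, y, z in degrees, then the opening, from -1 (shut) to 1 (fully open), so that 0 is half open. In form: [tx, ty, tz, rx, ry, rz, hand, tx, ty, tz, rx, ry, rz, hand, ...]. A call has exactly 8 rows; each row shifts and turns the commanded pose from where the row before left it; what a row does not reach is not made up. A row lasts 1/12 s, in which the tool goes at most 41.7 mm and 7.16 degrees, less where a joint would pass 70% of its speed; a pose out of reach is approached as far as the arm can. A call with a gripper value outside its range is refused whole. The fingers move at their own pace and stop on an object; "grip_force" is the grip in N (left out, the last holds). Time passes only in rows, so rows that do not move let the fingers close, or fill a call up. It gives the time, the measured TCP pose, the force, the opening and the grip force at its end, in the units of the state.
- telemetry.read_state(): the state, without advancing time (a new reading comes with each control period).
- eyes.snapshot(name): name is "scene" or "top" or "wrist"; returns (picture, depth): 384x512x3 uint8, blue, green, red; 384x512 float32, mm along the optical axis (not along the pixel's ray), 0 where there is no reading.
- eyes.camera_model(name): a dict with "fovy" (degrees; the focal length in pixels is half the picture's height over the tangent of half this angle, whatever the lens; pixels are square), "cx", "cy" (the principal point, pixels), "origin" and "orientation" of the camera in the world. Camera axes: x right, y down, z forward; pixel columns grow to the right and rows downward; lengths in mm; the calibration is good to about 2 mm. A picture is of the moment at which its call begins: read the wrist's pose just before it. camera_model takes no time and is no camera call; for the wrist camera it gives the pose at the moment of the call.
- ticket.close_job(): hands the job in; it is judged then, once.
The state is a dict: "t": time; "q": joint angles; "joint_velocities": joint speeds; "joint_efforts": joint torques, N m; "eef_pos": TCP position; "ee_rot": TCP orientation; "ft_force": force on the tool from outside, world axes, zero at the start; "wrist_torque": the same for the moment, N m; "gripper_width": finger opening in mm; "grip_force": force on a finger pad.
Only numpy, scipy, OpenCV 4.12 (cv2) and the standard library are available. Lean on these libraries where they do the work, as an engineer would, in place of code of your own. Each camera call takes 0.05 s, during which the arm holds its last target. There are 200 camera calls.

## Working session

There is one attempt and no reset: what is moved stays moved. The work goes in short steps, Python scripts to look and compute and a tool call to move; the robot and the scene stay as the last step left them, time stands still between calls to the robot, and variables do not carry over. Pictures are saved under pics/ and viewed, at most 10 in all, crops included, and the job is handed in when it is done.

Besides the shell and the picture viewer there is one more tool, called after "Call:" as a command line: name --argument value ..., lists and objects as JSON in quotes. drive_tool: Moves the arm, as the interface text tells. Its arguments: {"type":"object","properties":{"rows":{"type":"array"},"grip_force":{"type":"number"}},"required":["rows"]}

```bash
mkdir -p pics; ls; cat > h.py <<'E'
import numpy as np, cv2
from plant import telemetry, eyes, ticket
from scipy.spatial.transform import Rotation as Ro
def cam(n):
    m=eyes.camera_model(n); f=192/np.tan(np.radians(m['fovy'])/2); return m,f
E
python3 - <<'E'
from h import *
print(telemetry.read_state())
for n in('scene','top'):
    m,f=cam(n);print(m)
    p,d=eyes.snapshot(n);cv2.imwrite(f'pics/{n}0.png',p);np.savez(f'{n}0.npz',p=p,d=d)
E
```

```text
pics
{'t': 0.0, 'q': array([ 1.26310812e+00,  2.64771324e-01,  1.60534626e+00, -7.94482602e-06,
        1.27369460e+00, -3.69105820e-02]), 'joint_velocities': array([ 0.00055958,  0.00110072, -0.00037264,  0.00158462,  0.0007794 ,
        0.00145823]), 'joint_efforts': array([-5.21741658e-04, -5.02120256e+01, -3.56867445e+01,  7.25366129e-02,
        2.94535432e-02, -1.91762665e-04]), 'eef_pos': array([180.34893657, 649.73566412, 237.39073644]), 'ee_rot': array([-3.13937435e+00, -7.43190879e-05,  2.87081728e+00]), 'ft_force': array([-0.4537579 ,  0.05977   , -0.54307913]), 'wrist_torque': array([-0.01486487, -0.023878  , -0.01775271]), 'grip_force': 0.0, 'gripper_width': 88.10181852321837}
{'fovy': 50.394547490271215, 'cx': 254.73366657391978, 'cy': 190.4900036473671, 'origin': array([ 954.11268532, -524.56321956,  978.31939635]), 'orientation': array([-2.4775514 ,  0.00922787,  0.62409561])}
{'fovy': 44.57036848211708, 'cx': 254.9997549069733, 'cy': 191.00243183283052, 'origin': array([ 414.93638693,   24.22517766, 1380.33656046]), 'orientation': array([-3.02003536,  0.0090407 , -1.57468425])}
```

View pics/scene0.png

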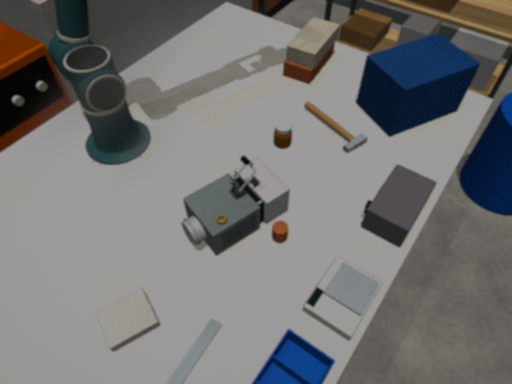

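View pics/top0.png

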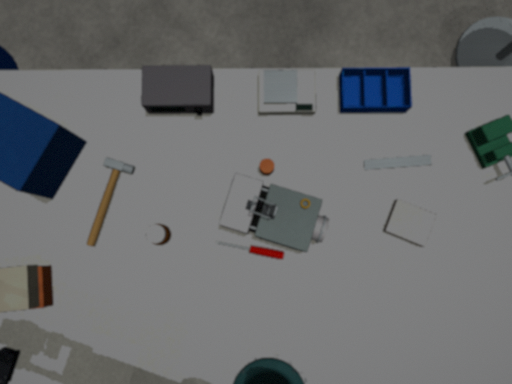

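The scene view shows the box at about (220,210) with the lid at (265,190) and the latch on top at (245,175). In the top view the box is at (290,217), the lid at (243,203) and the latch at (262,208). The slug is at (266,166), the screwdriver at (265,252) and the collar at (304,203).

```bash
cat >> h.py <<'E'
def cloud(n,d,m=None):
    m0,f=cam(n); m=m or m0
    v,u=np.mgrid[:384,:512]
    P=np.stack([(u-m['cx'])/f*d,(v-m['cy'])/f*d,d],-1)
    return P@Ro.from_euler('xyz',m['orientation']).as_matrix().T+m['origin']
E
python3 - <<'E'
from h import *
z=np.load('top0.npz');p,d=z['p'],z['d']
P=cloud('top',d)
roi=np.zeros(d.shape,bool);roi[165:260,205:335]=1
Z=P[...,2]
mask=(roi&(Z>90)&(d>0)).astype(np.uint8)
n,l,s,c=cv2.connectedComponentsWithStats(mask)
for i in range(1,n):
    if s[i][4]>100:
        pts=P[(l==i)]; top=pts[pts[:,2]<118]
        r=cv2.minAreaRect(top[:,:2].astype(np.float32)); print(s[i],r,np.median(top[:,2]))
hi=roi&(Z>118)&(d>0)
pts=P[hi];print(len(pts));
print(pts[np.argsort(pts[:,2])][::max(1,len(pts)//40)].round())
c=p[150:270,195:345];cv2.imwrite('pics/c1.png',cv2.resize(c,None,fx=5,fy=5,interpolation=cv2.INTER_CUBIC))
E
```

```text
[ 218  174  109   79 5044] ((507.1630859375, -21.055267333984375), (286.97406005859375, 151.2608642578125), 72.14599609375) 104.5414557173965
285
[[ 526.   62.  118.]
 [ 547. -103.  119.]
 [ 504.   -2.  119.]
 [ 525.    0.  120.]
 [ 509.    3.  122.]
 [ 501.   -2.  123.]
 [ 511.    0.  124.]
 [ 508.    0.  129.]
 [ 495.   -5.  136.]
 [ 492.   -2.  138.]
 [ 532.  -16.  139.]
 [ 497.    1.  142.]
 [ 499.    9.  147.]
 [ 499.   14.  150.]
 [ 533.   -2.  152.]
 [ 538.    9.  156.]
 [ 509.   -7.  159.]
 [ 537.   11.  162.]
 [ 542.   22.  166.]
 [ 503.   32.  167.]
 [ 505.   37.  170.]
 [ 508.   40.  175.]
 [ 523.   42.  176.]
 [ 544.   40.  178.]
 [ 536.   42.  180.]
 [ 512.   45.  181.]
 [ 546.   37.  183.]
 [ 522.  -19.  185.]
 [ 501.  -16.  186.]
 [ 519.  -19.  188.]
 [ 516.  -19.  190.]
 [ 526.   42.  200.]
 [ 525.   37.  209.]
 [ 524.   29.  218.]
 [ 519.   19.  219.]
 [ 534.   24.  221.]
 [ 531.   22.  222.]
 [ 529.   22.  222.]
 [ 516.   32.  223.]
 [ 514.   24.  224.]
 [ 519.   24.  225.]]
```

View pics/c1.png

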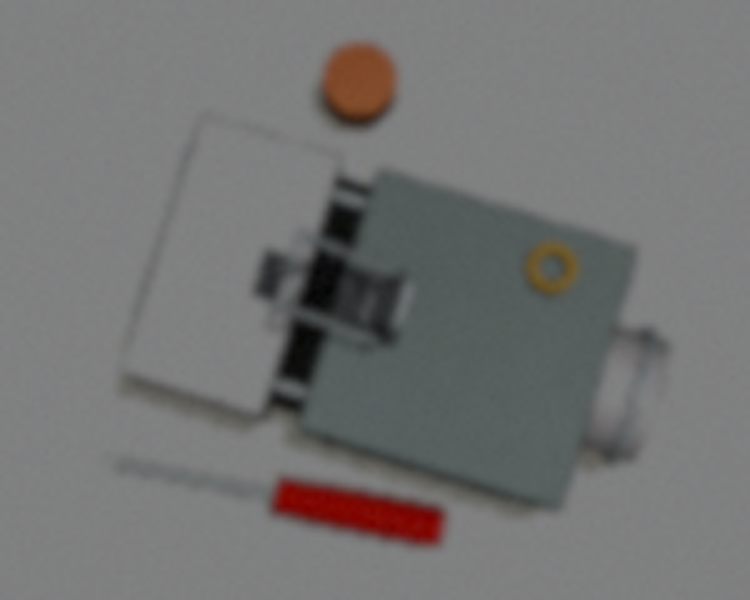

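The crop shows the lever standing over the gap, with the dark slab at about (370,300). The loop wires run left to the grip at about (270,275). The collar is at (552,267).

```bash
python3 - <<'E'
from h import *
z=np.load('top0.npz');p,d=z['p'],z['d']
P=cloud('top',d)
a=np.radians(-17.9);R=Ro.from_euler('z',a).as_matrix();o=np.array([514,-.6,0])
B=(P-o)@R
Z=B[...,2]
# check edges of box: y range of high pts, x range
m=(Z>95)&(Z<112)&(abs(B[...,0])<120)&(B[...,1]>-125)&(B[...,1]<130)&(d>0)
q=B[m]
for y0 in range(-120,130,40):
    s=q[abs(q[:,1]-y0)<8]; print(y0,np.percentile(s[:,0],[1,99]).round(1) if len(s) else None)
for x0 in(-60,-40,40,60):
    s=q[abs(q[:,0]-x0)<6,1]; h=np.histogram(s,np.arange(-140,140,5)); print(x0,[(int(e),int(n)) for n,e in zip(*h) if (e<-115 or 0<e<55 or e>105)])
m=(Z>118)&(abs(B[...,0])<60)&(abs(B[...,1])<130)&(d>0)
v,u=np.nonzero(m)
q=np.c_[B[m],p[m].mean(1),u,v];q=q[np.argsort(q[:,2])]
print(q[::5].round(0).astype(int).tolist())
p2,d2=eyes.snapshot('wrist');print(cam('wrist')[0])
E
```

```text
-120 [-72.6  73.5]
-80 [-72.7  73.9]
-40 [-72.   73.7]
0 [-73.4  74.1]
40 [-72.9  72.8]
80 [-73.8  72.9]
120 [-73.8  71.6]
-60 [(-140, 0), (-135, 0), (-130, 0), (-125, 8), (-120, 9), (5, 9), (10, 9), (15, 5), (20, 5), (25, 3), (30, 7), (35, 5), (40, 8), (45, 8), (50, 8), (110, 9), (115, 7), (120, 1), (125, 0), (130, 0)]
-40 [(-140, 0), (-135, 0), (-130, 0), (-125, 8), (-120, 9), (5, 9), (10, 8), (15, 8), (20, 4), (25, 4), (30, 2), (35, 4), (40, 8), (45, 9), (50, 9), (110, 8), (115, 7), (120, 2), (125, 0), (130, 0)]
40 [(-140, 0), (-135, 0), (-130, 0), (-125, 10), (-120, 8), (5, 9), (10, 8), (15, 7), (20, 5), (25, 3), (30, 5), (35, 3), (40, 10), (45, 6), (50, 8), (110, 7), (115, 8), (120, 2), (125, 0), (130, 0)]
60 [(-140, 0), (-135, 0), (-130, 0), (-125, 7), (-120, 7), (5, 9), (10, 8), (15, 6), (20, 4), (25, 5), (30, 3), (35, 4), (40, 8), (45, 8), (50, 7), (110, 7), (115, 9), (120, 2), (125, 0), (130, 0)]
[[-8, 63, 118, 104, 245, 207], [38, -81, 118, 72, 301, 207], [7, 60, 119, 59, 248, 202], [-12, 3, 120, 63, 266, 215], [-10, -2, 120, 54, 268, 215], [-3, 3, 121, 68, 267, 212], [-13,
[... 1000 characters left out ...]
 50, 188, 52, 250, 204], [6, -17, 189, 107, 276, 209], [10, -13, 191, 82, 275, 207], [-2, 44, 200, 76, 252, 204], [2, 38, 207, 75, 255, 203], [11, 35, 213, 85, 257, 200], [2, 35, 218, 57, 256, 203], [-11, 25, 219, 11, 258, 209], [8, 31, 220, 37, 258, 201], [-1, 28, 221, 13, 258, 205], [10, 27, 222, 26, 260, 201], [-11, 33, 222, 52, 255, 208], [-4, 28, 222, 11, 258, 206], [-1, 26, 223, 15, 259, 205], [10, 32, 224, 53, 258, 200], [-5, 22, 225, 8, 260, 207], [-3, 23, 226, 13, 260, 206]]
{'fovy': 60.66703300154159, 'cx': 254.77565297626353, 'cy': 194.9434810463137, 'origin': array([110.42403406, 668.60105508, 384.25115464]), 'orientation': array([2.85489800e+00, 8.95001546e-04, 1.30057893e+00])}
```

Call:
drive_tool --rows '[0.0142, -0.02615, 0.0016, 0, 0, -3.85, 1, 0.0142, -0.02615, 0.0016, 0, 0, -3.85, 1, 0.0142, -0.02615, 0.0016, 0, 0, -3.85, 1, 0.0142, -0.02615, 0.0016, 0, 0, -3.85, 1, 0.0142, -0.02615, 0.0016, 0, 0, -3.85, 1, 0.0142, -0.02615, 0.0016, 0, 0, -3.85, 1, 0.0142, -0.02615, 0.0016, 0, 0, -3.85, 1, 0.0142, -0.02615, 0.0016, 0, 0, -3.85, 1]'

```text
t: 0.82
eef_pos: [294.4, 439.7, 251.2]
ee_rot: [-3.141, 0.0, 2.33]
ft_force: [-0.2, 0.5, 0.5]
gripper_width: 88.3
grip_force: 0.0
```

Call:
drive_tool --rows '[0.0142, -0.02615, 0.0016, 0, 0, -3.85, 1, 0.0142, -0.02615, 0.0016, 0, 0, -3.85, 1, 0.0142, -0.02615, 0.0016, 0, 0, -3.85, 1, 0.0142, -0.02615, 0.0016, 0, 0, -3.85, 1, 0.0142, -0.02615, 0.0016, 0, 0, -3.85, 1, 0.0142, -0.02615, 0.0016, 0, 0, -3.85, 1, 0.0142, -0.02615, 0.0016, 0, 0, -3.85, 1, 0.0142, -0.02615, 0.0016, 0, 0, -3.85, 1]'

```text
t: 1.48
eef_pos: [408.0, 230.5, 264.2]
ee_rot: [-3.141, 0.0, 1.792]
ft_force: [0.1, 1.4, 0.4]
gripper_width: 87.9
grip_force: 0.0
```

Call:
drive_tool --rows '[0.0142, -0.02615, 0.0016, 0, 0, -3.85, 1, 0.0142, -0.02615, 0.0016, 0, 0, -3.85, 1, 0.0142, -0.02615, 0.0016, 0, 0, -3.85, 1, 0.0142, -0.02615, 0.0016, 0, 0, -3.85, 1, 0.0142, -0.02615, 0.0016, 0, 0, -3.85, 1, 0.0142, -0.02615, 0.0016, 0, 0, -3.85, 1, 0.0142, -0.02615, 0.0016, 0, 0, -3.85, 1, 0.0, 0.0, 0.0, 0, 0, 0, 1]'

```text
t: 2.15
eef_pos: [509.1, 45.0, 275.6]
ee_rot: [3.14, 0.002, 1.319]
ft_force: [0.6, 0.4, -0.1]
gripper_width: 87.7
grip_force: 0.0
```

```bash
python3 - <<'E'
from h import *
s=telemetry.read_state();print(s['t'],s['eef_pos'],s['ee_rot'],s['ft_force'])
m,f=cam('wrist');p,d=eyes.snapshot('wrist');print(m)
cv2.imwrite('pics/w1.png',p);np.savez('w1.npz',p=p,d=d)
import pickle;pickle.dump(m,open('w1.pkl','wb'))
E
```

```text
2.15 [509.07261753  45.00040644 275.62362879] [3.13973744e+00 1.80140645e-03 1.31898887e+00] [ 0.63275632  0.42495147 -0.13478281]
{'fovy': 60.66703300154159, 'cx': 254.77565297626353, 'cy': 194.9434810463137, 'origin': array([527.29783311, 114.94512538, 422.03268172]), 'orientation': array([ 2.85375042e+00, -1.70121057e-03, -2.51230931e-01])}
```

View pics/w1.png

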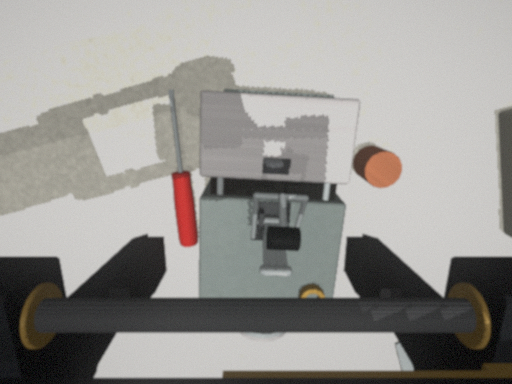

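The wrist view shows the keeper at (277,165), the black grip at (282,238), the lever end at (275,271) and the collar at (312,293).

```bash
python3 - <<'E'
from h import *
import pickle
m=pickle.load(open('w1.pkl','rb'));z=np.load('w1.npz');p,d=z['p'],z['d']
P=cloud('wrist',d,m)
a=np.radians(-17.9);R=Ro.from_euler('z',a).as_matrix();o=np.array([514,-.6,0])
B=(P-o)@R
Z=B[...,2]
roi=np.zeros(d.shape,bool);roi[80:290,190:370]=1
mk=roi&(Z>98)&(Z<109)
q=B[mk];print('lid/box top z',np.median(q[:,2]))
for y0 in(-60,60,110):
    s=q[abs(q[:,1]-y0)<6];print(y0,s[:,0].min(),s[:,0].max() if len(s) else 0)
s=q[(abs(abs(q[:,0])-50)<10)];h=np.histogram(s[:,1],np.arange(0,130,2));print([(int(e),int(n)) for n,e in zip(*h)if n<40 or e>110])
k=roi&(Z>112)&(Z<125)&(B[...,1]>40);q=B[k];print('keeper',len(q),q.min(0).round(1),q.max(0).round(1),np.median(q[:,2]))
g=roi&(Z>200);q=B[g];print('grip',len(q),np.percentile(q,[2,50,98],axis=0).round(1))
v,u=np.nonzero(roi[:]&(Z>150)&(Z<200)&(B[...,1]<0));q=B[v,u];print('lever',len(q),np.percentile(q,[2,50,98],axis=0).round(1)); print(q[q[:,2]>185].mean(0))
b=roi&(Z>165)&(Z<195)&(B[...,1]>25);q=B[b];print('bar',len(q),np.percentile(q,[2,50,98],axis=0).round(1))
# column profile through keeper
for r in range(150,182,1): print(r,p[r,274:280].mean().round(),B[r,268].round(1))
E
```

```text
lid/box top z 105.35674011772197
-60 -71.91878538788939 76.9462678660419
60 -72.46057098337938 76.70468307710986
110 -73.35375002749255 75.62656032019257
[(18, 0), (20, 0), (22, 0), (24, 0), (26, 0), (28, 0), (30, 0), (32, 0), (34, 0), (36, 23), (112, 92), (114, 96), (116, 98), (118, 42), (120, 0), (122, 0), (124, 0), (126, 0)]
keeper 248 [-11.3  53.  112.2] [ 14.3  61.5 119. ] 116.86510545295117
grip 2388 [[-22.9  19.8 203.9]
 [ 25.3  41.9 281.8]
 [ 32.6 114.  422. ]]
lever 718 [[ -9.5 -20.4 156.5]
 [  1.5 -14.5 180.3]
 [ 13.5  -9.6 189.5]]
[  2.04470635 -17.15081022 187.93485332]
bar 501 [[-19.2  26.2 168.6]
 [  0.   42.7 181.6]
 [ 22.   47.7 193.9]]
150 204.0 [ -6.6  66.6 106.1]
151 204.0 [ -6.5  65.4 104. ]
152 205.0 [ -6.4  64.6 105.3]
153 204.0 [ -6.4  63.6 105.3]
154 202.0 [ -6.3  62.6 105.2]
155 187.0 [ -6.2  61.6 105. ]
156 164.0 [ -6.1  60.5 104.3]
157 131.0 [ -6.6  61.3 114.5]
158 102.0 [ -6.6  60.7 116.7]
159 84.0 [ -6.5  59.7 116.3]
160 81.0 [ -6.4  58.5 114.8]
161 85.0 [ -6.5  58.  117.4]
162 88.0 [ -6.3  56.8 116.1]
163 94.0 [ -6.3  56.  116.6]
164 98.0 [ -6.2  55.  116.6]
165 97.0 [ -6.1  54.  116.4]
166 94.0 [ -5.6  51.4 108.2]
167 84.0 [ -5.4  50.  106.4]
168 69.0 [ -5.4  49.1 106.4]
169 62.0 [ -5.3  48.1 106.5]
170 62.0 [ -5.3  47.3 107.4]
171 63.0 [ -5.2  46.3 107.5]
172 65.0 [ -5.1  45.3 107.5]
173 87.0 [ -5.1  44.4 107.8]
174 125.0 [ -4.9  42.9 105.6]
175 146.0 [ -4.8  41.9 105.7]
176 151.0 [ -4.8  41.1 106.6]
177 149.0 [ -4.6  39.5 104. ]
178 142.0 [ -4.5  38.4 104. ]
179 123.0 [ -4.4  37.2 103.1]
180 96.0 [-3.8 34.2 95.1]
181 61.0 [-3.7 33.  94.2]
```

Call:
drive_tool --rows '[0.0065, -0.011, 0, 0, 0, -1.75, 1, 0.0065, -0.011, 0, 0, 0, -1.75, 1, 0, 0, -0.02, 0, 0, 0, 1, 0, 0, -0.02, 0, 0, 0, 1, 0, 0, -0.02, 0, 0, 0, 1, 0, 0, -0.01, 0, 0, 0, 1, 0, 0, 0, 0, 0, 0, 1, 0, 0, 0, 0, 0, 0, 1]'

```text
t: 2.87
eef_pos: [519.9, 27.1, 205.2]
ee_rot: [-3.141, 0.0, 1.264]
ft_force: [0.2, 1.1, -0.0]
gripper_width: 88.0
grip_force: 0.0
```

```bash
python3 - <<'E'
from h import *
s=telemetry.read_state();print(s['t'],s['eef_pos'],s['ee_rot'],s['ft_force'])
m,f=cam('wrist');p,d=eyes.snapshot('wrist')
P=cloud('wrist',d,m)
R=Ro.from_euler('z',-np.radians(17.9)).as_matrix();o=np.array([514.2,-2.5,0])
B=(P-o)@R
print('tcp box',(s['eef_pos']-o)@R)
k=(p.mean(2)<60)&(B[...,2]>195)&(B[...,2]<240)&(abs(B[...,0])<25)&(B[...,1]>-15)&(B[...,1]<50)
q=B[k];print(len(q),np.percentile(q,[1,5,50,95,99],axis=0).round(1))
cv2.imwrite('pics/w2.png',p)
E
```

```text
2.8667 [519.91923194  27.14142804 205.23028208] [-3.14051565e+00  3.92324304e-04  1.26449585e+00] [ 0.19879784  1.10237052 -0.03376455]
tcp box [ -3.66809996  29.96446083 205.23028208]
1627 [[ -9.2  19.6 215.2]
 [ -8.3  22.  217.2]
 [  1.   29.8 223.3]
 [ 10.5  33.9 225.1]
 [ 11.4  34.3 225.6]]
```

View pics/w2.png

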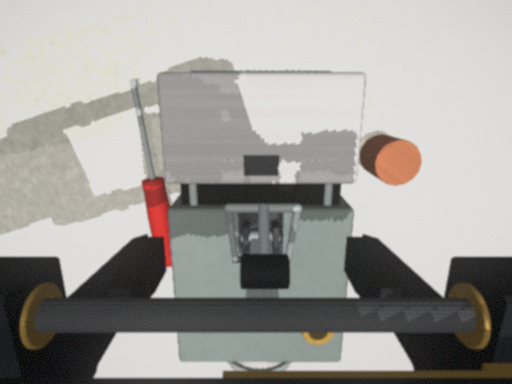

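The grip sits centred between the fingers at (265,271), and the keeper is at (262,165). In the box frame the grip is at about (1, 26, 217).

Call:
drive_tool --rows '[0.003, -0.005, -0.006, 0, 0, -0.4, 1, 0, 0, 0, 0, 0, 0, 1, 0, 0, 0, 0, 0, 0, -0.2, 0, 0, 0, 0, 0, 0, -1, 0, 0, 0, 0, 0, 0, -1, 0, 0, 0, 0, 0, 0, -1, 0, 0, 0, 0, 0, 0, -1, 0, 0, 0, 0, 0, 0, -1]' --grip_force 20

```text
t: 3.58
eef_pos: [523.2, 22.0, 199.6]
ee_rot: [3.141, -0.0, 1.257]
ft_force: [-0.3, -0.6, 0.1]
gripper_width: 50.1
grip_force: 0.0
```

Call:
drive_tool --rows '[0, 0, 0, 0, 0, 0, -1, 0, 0, 0, 0, 0, 0, -1, 0, 0, 0, 0, 0, 0, -1, 0, 0, 0, 0, 0, 0, -1, 0, 0, 0, 0, 0, 0, -1, 0, 0, 0, 0, 0, 0, -1, 0, 0, 0, 0, 0, 0, -1, 0, 0, 0, 0, 0, 0, -1]'

```text
t: 4.25
eef_pos: [523.0, 22.1, 199.4]
ee_rot: [-3.141, -0.0, 1.257]
ft_force: [-1.2, 1.2, 1.0]
gripper_width: 21.6
grip_force: 20.0
```

```bash
cat >> h.py <<'E'
RB=Ro.from_euler('z',-np.radians(17.9)).as_matrix();OB=np.array([514.2,-2.5,0])
def tb():
    s=telemetry.read_state();print(s['t'],'tcp box',((s['eef_pos']-OB)@RB).round(2),'F box',(s['ft_force']@RB).round(2),'w',s['gripper_width'],s['grip_force']);return s
def dirs(f,t):
    e=np.array([-np.cos(f),np.sin(f)]);n=np.array([np.sin(f),np.cos(f)])
    pin=21.7*e-3.8*n+[0,115];l=np.array([np.cos(t),np.sin(t)]);m=np.array([-l[1],l[0]])
    bar=pin+70*l;return pin,bar,bar+9*l+40*m
def bar2grip(b):
    from scipy.optimize import fsolve
    f,t=fsolve(lambda x:dirs(*x)[1]-b,[1.8,-.3]);return f,t,dirs(f,t)[2]
def grip2bar(g,x0=(1.6,0)):
    from scipy.optimize import fsolve
    f,t=fsolve(lambda x:dirs(*x)[2]-g,x0);return f,t,dirs(f,t)[1]
E
python3 - <<'E'
from h import *
tb()
f,t,b=grip2bar([26,217.5],(1.34,.7));print(f,t,b)
# path in bar space
g0=np.array([26,217.5]);
for b in [(46,181),(60,170),(70,155),(75,140),(76,125),(76,109),(72,109),(68,109),(66,109),(63,109),(60,109),(55,109)]:
    f,t,g=bar2grip(b);print(b,round(f,2),round(t,2),g.round(1),(g-g0).round(1))
E
```

```text
4.25 tcp box [  0.78  26.08 199.45] F box [-1.51  0.78  0.96] w 21.568727869082757 20.00000584870577
1.3854485921058801 0.7112616425401409 [ 45.29375132 181.32333404]
(46, 181) 1.4 0.7 [ 27.  217.3] [ 1.  -0.2]
(60, 170) 1.67 0.49 [ 49.1 209.5] [23.1 -8. ]
(70, 155) 1.85 0.26 [ 68.4 196. ] [ 42.4 -21.5]
(75, 140) 1.98 0.05 [ 82.  180.4] [ 56.  -37.1]
(76, 125) 2.06 -0.16 [ 91.1 163.1] [ 65.1 -54.4]
(76, 109) 2.25 -0.37 [ 98.8 143.1] [ 72.8 -74.4]
(72, 109) 2.08 -0.39 [ 95.6 142.5] [ 69.6 -75. ]
(68, 109) 1.91 -0.41 [ 92.1 142.2] [ 66.1 -75.3]
(66, 109) 1.83 -0.41 [ 90.2 142.1] [ 64.2 -75.4]
(63, 109) 1.69 -0.41 [ 87.2 142.1] [ 61.2 -75.4]
(60, 109) 1.55 -0.41 [ 84.  142.2] [ 58.  -75.3]
(55, 109) 1.26 -0.37 [ 78. 143.] [ 52.  -74.5]
```

Call:
drive_tool --rows '[0.00235, 0.0073, -0.0027, 0, 0, 0, -1, 0.00235, 0.0073, -0.0027, 0, 0, 0, -1, 0.00235, 0.0073, -0.0027, 0, 0, 0, -1, 0.002, 0.0061, -0.0045, 0, 0, 0, -1, 0.002, 0.0061, -0.0045, 0, 0, 0, -1, 0.002, 0.0061, -0.0045, 0, 0, 0, -1, 0.0021, 0.0065, -0.0077, 0, 0, 0, -1, 0.0021, 0.0065, -0.0077, 0, 0, 0, -1]'

```text
t: 4.92
eef_pos: [540.2, 76.0, 161.8]
ee_rot: [-3.141, 0.0, 1.257]
ft_force: [-4.4, -2.7, -0.5]
gripper_width: 21.7
grip_force: 20.0
```

```bash
python3 - <<'E'
from h import *
s=tb()
m,f=cam('wrist');p,d=eyes.snapshot('wrist');cv2.imwrite('pics/w3.png',p)
E
```

```text
4.9167 tcp box [  0.59  82.73 161.77] F box [-3.38 -3.89 -0.53] w 21.700418971381037 19.999378211796284
```

View pics/w3.png

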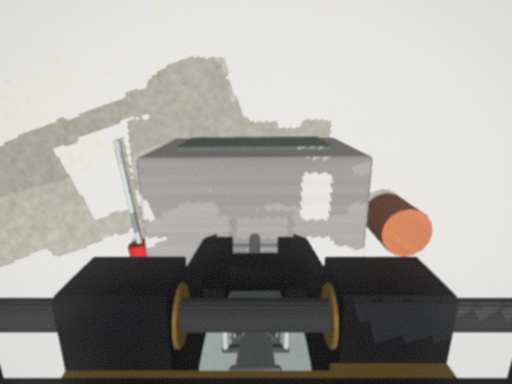

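The bar is at (255,245), beyond the hand and past the keeper, with the grip still held. I'll carry on down next.

Call:
drive_tool --rows '[0.0009, 0.0028, -0.0056, 0, 0, 0, -1, 0.0009, 0.0028, -0.0056, 0, 0, 0, -1, 0.0009, 0.0028, -0.0056, 0, 0, 0, -1, 0.0005, 0.0015, -0.0049, 0, 0, 0, -1, 0.0005, 0.0015, -0.0049, 0, 0, 0, -1, 0.0005, 0.0015, -0.0049, 0, 0, 0, -1, 0, 0, 0, 0, 0, 0, -1, 0, 0, 0, 0, 0, 0, -1]'

```text
t: 5.63
eef_pos: [544.3, 88.5, 130.6]
ee_rot: [-3.141, -0.0, 1.257]
ft_force: [-4.5, 2.7, 0.4]
gripper_width: 21.8
grip_force: 20.0
```

```bash
python3 - <<'E'
from h import *
s=tb()
g=(s['eef_pos']-OB)@RB
print(grip2bar([g[1]-.1,g[2]+18],(2,-.2)))
E
```

```text
5.6333 tcp box [  0.71  95.84 130.57] F box [-5.15  1.22  0.45] w 21.819569786180647 20.00004295259714
(np.float64(2.1236800689370283), np.float64(-0.3201038555620076), array([ 74.60595428, 113.43598234]))
```

Call:
drive_tool --rows '[0.0002, 0.0005, -0.0008, 0, 0, 0, -1, 0, 0, -0.0008, 0, 0, 0, -1, 0, 0, -0.0008, 0, 0, 0, -1, 0, 0, -0.0008, 0, 0, 0, -1, 0, 0, -0.0008, 0, 0, 0, -1, 0, 0, 0, 0, 0, 0, -1, 0, 0, 0, 0, 0, 0, -1, 0, 0, 0, 0, 0, 0, -1]'

```text
t: 6.3
eef_pos: [544.5, 88.9, 127.2]
ee_rot: [-3.141, -0.001, 1.257]
ft_force: [-4.6, 3.2, 1.0]
gripper_width: 21.6
grip_force: 20.0
```

Call:
drive_tool --rows '[0, 0, -0.0005, 0, 0, 0, -1, 0, 0, 0, 0, 0, 0, -1, 0, 0, -0.0005, 0, 0, 0, -1, 0, 0, 0, 0, 0, 0, -1, 0, 0, 0, 0, 0, 0, -1, 0, 0, 0, 0, 0, 0, -1, 0, 0, 0, 0, 0, 0, -1, 0, 0, 0, 0, 0, 0, -1]'

```text
t: 6.97
eef_pos: [544.6, 88.9, 126.2]
ee_rot: [-3.141, -0.001, 1.257]
ft_force: [-5.6, 4.0, 1.5]
gripper_width: 21.3
grip_force: 20.0
```

```bash
python3 - <<'E'
from h import *
s=tb()
g=(s['eef_pos']-OB)@RB
print(grip2bar([g[1]-.1,g[2]+18],(2,-.2)))
E
```

```text
6.9667 tcp box [  0.8   96.29 126.24] F box [-6.55  2.05  1.51] w 21.307280759155002 20.000126156955957
(np.float64(2.119277097220212), np.float64(-0.369763091359627), array([ 73.34049667, 110.20066166]))
```

Call:
drive_tool --rows '[0, 0, -0.0005, 0, 0, 0, -1, 0, 0, -0.0005, 0, 0, 0, -1, 0, 0, 0, 0, 0, 0, -1, 0, 0, 0, 0, 0, 0, -1, 0, 0, 0, 0, 0, 0, -1, 0, 0, 0, 0, 0, 0, -1, 0, 0, 0, 0, 0, 0, -1, 0, 0, 0, 0, 0, 0, -1]'

```text
t: 7.63
eef_pos: [544.6, 88.9, 125.3]
ee_rot: [-3.141, -0.001, 1.257]
ft_force: [-5.1, 4.5, 0.5]
gripper_width: 21.5
grip_force: 20.0
```

Call:
drive_tool --rows '[0, 0, -0.0005, 0, 0, 0, -1, 0, 0, -0.0004, 0, 0, 0, -1, 0, 0, 0, 0, 0, 0, -1, 0, 0, 0, 0, 0, 0, -1, 0, 0, 0, 0, 0, 0, -1, 0, 0, 0, 0, 0, 0, -1, 0, 0, 0, 0, 0, 0, -1, 0, 0, 0, 0, 0, 0, -1]'

```text
t: 8.3
eef_pos: [544.6, 89.0, 124.4]
ee_rot: [-3.141, -0.001, 1.257]
ft_force: [-5.4, 4.3, 1.1]
gripper_width: 21.6
grip_force: 20.0
```

Call:
drive_tool --rows '[0, 0, -0.0005, 0, 0, 0, -1, 0, 0, 0, 0, 0, 0, -1, 0, 0, 0, 0, 0, 0, -1, 0, 0, 0, 0, 0, 0, -1, 0, 0, 0, 0, 0, 0, -1, 0, 0, 0, 0, 0, 0, -1, 0, 0, 0, 0, 0, 0, -1, 0, 0, 0, 0, 0, 0, -1]'

```text
t: 8.97
eef_pos: [544.6, 89.0, 124.0]
ee_rot: [-3.141, -0.001, 1.257]
ft_force: [-6.1, 2.9, 2.7]
gripper_width: 21.9
grip_force: 20.0
```

Call:
drive_tool --rows '[0, 0, -0.0005, 0, 0, 0, -1, 0, 0, 0, 0, 0, 0, -1, 0, 0, 0, 0, 0, 0, -1, 0, 0, 0, 0, 0, 0, -1, 0, 0, 0, 0, 0, 0, -1, 0, 0, 0, 0, 0, 0, -1, 0, 0, 0, 0, 0, 0, -1, 0, 0, 0, 0, 0, 0, -1]'

```text
t: 9.63
eef_pos: [544.6, 89.0, 123.9]
ee_rot: [-3.141, -0.001, 1.257]
ft_force: [-6.4, 3.9, 3.4]
gripper_width: 21.3
grip_force: 20.0
```

Call:
drive_tool --rows '[0, 0, 0.001, 0, 0, 0, -1, 0, 0, 0.0006, 0, 0, 0, -1, 0, 0, 0, 0, 0, 0, -1, -0.0003, -0.00095, 0, 0, 0, 0, -1, -0.0003, -0.00095, 0, 0, 0, 0, -1, -0.0003, -0.00095, 0, 0, 0, 0, -1, -0.0003, -0.00095, 0, 0, 0, 0, -1, 0, 0, 0, 0, 0, 0, -1]'

```text
t: 10.3
eef_pos: [543.8, 86.3, 125.4]
ee_rot: [-3.141, -0.003, 1.256]
ft_force: [-5.3, 7.9, 2.1]
gripper_width: 21.6
grip_force: 20.0
```

```bash
cat > r.py <<'E'
from h import *
s=tb()
g=(s['eef_pos']-OB)@RB
print(grip2bar([g[1]-.1,g[2]+18],(2,-.2)))
E
python3 r.py
```

```text
10.3 tcp box [  0.88  93.63 125.38] F box [-7.49  5.91  2.05] w 21.59093569483845 20.000225817784667
(np.float64(1.985006680931416), np.float64(-0.38973169715866585), array([ 70.00565944, 109.79848486]))
```

Call:
drive_tool --rows '[-0.0003, -0.00095, 0, 0, 0, 0, -1, 0, 0, 0, 0, 0, 0, -1, -0.0003, -0.00095, 0, 0, 0, 0, -1, 0, 0, 0, 0, 0, 0, -1, 0, 0, 0, 0, 0, 0, -1, 0, 0, 0, 0, 0, 0, -1, 0, 0, 0, 0, 0, 0, -1, 0, 0, 0, 0, 0, 0, -1]'

```text
t: 10.97
eef_pos: [543.1, 84.3, 125.3]
ee_rot: [-3.141, -0.003, 1.257]
ft_force: [-4.9, 7.8, 1.8]
gripper_width: 21.7
grip_force: 20.0
```

```bash
python3 r.py
```

```text
10.9667 tcp box [  0.86  91.51 125.27] F box [-7.03  5.89  1.76] w 21.67867554318502 20.000076284632087
(np.float64(1.8852463153560002), np.float64(-0.39566684243386757), array([ 67.68977789, 109.83163949]))
```

Call:
drive_tool --rows '[-0.0003, -0.00095, 0, 0, 0, 0, -1, 0, 0, 0, 0, 0, 0, -1, -0.0003, -0.00095, 0, 0, 0, 0, -1, 0, 0, 0, 0, 0, 0, -1, 0, 0, 0, 0, 0, 0, -1, 0, 0, 0, 0, 0, 0, -1, 0, 0, 0, 0, 0, 0, -1, 0, 0, 0, 0, 0, 0, -1]'

```text
t: 11.63
eef_pos: [542.5, 82.3, 125.3]
ee_rot: [-3.141, -0.003, 1.257]
ft_force: [-4.3, 6.4, 2.0]
gripper_width: 21.9
grip_force: 20.0
```

```bash
python3 r.py
```

```text
11.6333 tcp box [  0.89  89.36 125.26] F box [-6.04  4.82  1.99] w 21.865058487812735 20.000168764963746
(np.float64(1.7864563723859814), np.float64(-0.3980066149652219), array([ 65.46013673, 109.87979   ]))
```

Call:
drive_tool --rows '[-0.0003, -0.00095, 0, 0, 0, 0, -1, 0, 0, 0, 0, 0, 0, -1, 0, 0, 0, 0, 0, 0, -1, 0, 0, 0, 0, 0, 0, -1, 0, 0, 0, 0, 0, 0, -1, 0, 0, 0, 0, 0, 0, -1, 0, 0, 0, 0, 0, 0, -1, 0, 0, 0, 0, 0, 0, -1]'

```text
t: 12.3
eef_pos: [542.2, 81.3, 125.3]
ee_rot: [-3.141, -0.002, 1.257]
ft_force: [-5.5, 6.4, 2.2]
gripper_width: 21.5
grip_force: 20.0
```

Call:
drive_tool --rows '[-0.0003, -0.00095, 0, 0, 0, 0, -1, 0, 0, 0, 0, 0, 0, -1, 0, 0, 0, 0, 0, 0, -1, 0, 0, 0, 0, 0, 0, -1, 0, 0, 0, 0, 0, 0, -1, 0, 0, 0, 0, 0, 0, -1, 0, 0, 0, 0, 0, 0, -1, 0, 0, 0, 0, 0, 0, -1]'

```text
t: 12.97
eef_pos: [541.8, 80.2, 125.2]
ee_rot: [-3.141, -0.002, 1.257]
ft_force: [-5.7, 5.4, 2.0]
gripper_width: 21.6
grip_force: 20.0
```

```bash
python3 r.py
```

```text
12.9667 tcp box [  0.87  87.2  125.21] F box [-7.12  3.35  1.96] w 21.61467344743094 20.000256272032857
(np.float64(1.6883169808326388), np.float64(-0.3985082548587788), array([ 63.28540471, 109.83279866]))
```

Call:
drive_tool --rows '[-0.0002, -0.0007, 0, 0, 0, 0, -1, 0, 0, 0, 0, 0, 0, -1, 0, 0, 0, 0, 0, 0, -1, 0, 0, 0, 0, 0, 0, -1, 0, 0, 0, 0, 0, 0, -1, 0, 0, 0, 0, 0, 0, -1, 0, 0, 0, 0, 0, 0, -1, 0, 0, 0, 0, 0, 0, -1]'

```text
t: 13.63
eef_pos: [541.6, 79.5, 125.2]
ee_rot: [-3.141, -0.002, 1.257]
ft_force: [-4.4, 5.0, 0.8]
gripper_width: 21.3
grip_force: 20.0
```

Call:
drive_tool --rows '[-0.0002, -0.0007, 0, 0, 0, 0, -1, 0, 0, 0, 0, 0, 0, -1, 0, 0, 0, 0, 0, 0, -1, 0, 0, 0, 0, 0, 0, -1, 0, 0, 0, 0, 0, 0, -1, 0, 0, 0, 0, 0, 0, -1, 0, 0, 0, 0, 0, 0, -1, 0, 0, 0, 0, 0, 0, -1]'

```text
t: 14.3
eef_pos: [541.5, 79.2, 125.3]
ee_rot: [-3.141, -0.003, 1.257]
ft_force: [-4.5, 6.7, 2.1]
gripper_width: 21.8
grip_force: 20.0
```

```bash
python3 r.py
```

```text
14.3 tcp box [  0.89  86.13 125.28] F box [-6.35  4.96  2.15] w 21.82730563335843 20.000152671709657
(np.float64(1.6401790633955098), np.float64(-0.39666142912644337), array([ 62.2784577 , 109.86735183]))
```

Call:
drive_tool --rows '[-0.0002, -0.0007, 0, 0, 0, 0, -1, 0, 0, 0, 0, 0, 0, -1, 0, 0, 0, 0, 0, 0, -1, 0, 0, 0, 0, 0, 0, -1, 0, 0, 0, 0, 0, 0, -1, 0, 0, 0, 0, 0, 0, -1, 0, 0, 0, 0, 0, 0, -1, 0, 0, 0, 0, 0, 0, -1]'

```text
t: 14.97
eef_pos: [541.5, 79.1, 125.4]
ee_rot: [-3.141, -0.004, 1.256]
ft_force: [-4.1, 9.3, 1.6]
gripper_width: 21.3
grip_force: 20.0
```

```bash
python3 r.py
```

```text
14.9667 tcp box [  0.92  86.04 125.39] F box [-6.72  7.56  1.55] w 21.30753718183705 20.00021494925022
(np.float64(1.6362510892312268), np.float64(-0.39536961579907326), array([ 62.22729056, 109.94163002]))
```

Contact with the keeper face is confirmed: the bar is at y≈62.3 and takes about 4 N more, well past where the lip front would have stopped it. I'll ease off slightly and release.

Call:
drive_tool --rows '[0.0002, 0.0007, 0, 0, 0, 0, -1, 0, 0, 0, 0, 0, 0, -1, 0, 0, 0, 0, 0, 0, 0, 0, 0, 0, 0, 0, 0, 0, 0, 0, 0, 0, 0, 0, 0, 0, 0, 0, 0, 0, 0, 0, 0, 0, 0, 0, 0, 0, 0, 0, 0, 0, 0, 0, 0, 0]'

```text
t: 15.63
eef_pos: [541.8, 77.4, 124.9]
ee_rot: [3.141, -0.0, 1.257]
ft_force: [0.1, 0.6, 0.6]
gripper_width: 44.1
grip_force: 0.0
```

Call:
drive_tool --rows '[0, 0, 0.01, 0, 0, 0, 0, 0, 0, 0.02, 0, 0, 0, 0, 0, 0, 0.03, 0, 0, 0, 0, 0, 0, 0.03, 0, 0, 0, 0, -0.0046, -0.0143, 0.015, 0, 0, 0, -0.5, 0, 0, 0, 0, 0, 0, -1, 0, 0, 0, 0, 0, 0, -1, 0, 0, 0, 0, 0, 0, -1]'

```text
t: 16.3
eef_pos: [536.2, 63.5, 228.7]
ee_rot: [-3.14, 0.0, 1.257]
ft_force: [0.3, -0.0, -0.3]
gripper_width: 19.2
grip_force: 0.0
```

```bash
python3 r.py; python3 - <<'E'
from h import *
p,d=eyes.snapshot('wrist');cv2.imwrite('pics/w4.png',p)
z=np.load('top0.npz')
p,d=eyes.snapshot('scene');B=(cloud('scene',d)-OB)@RB
k=(B[...,2]>125)&(B[...,2]<210)&(abs(B[...,0])<30)&(abs(B[...,1])<120)
q=B[k];print(np.percentile(q,[1,50,99],axis=0).round());q=q[(q[:,1]<40)&(q[:,2]>180)];print(len(q),np.percentile(q,[2,50,98],axis=0).round())
E
```

```text
16.3 tcp box [  0.64  69.53 228.71] F box [ 0.27  0.05 -0.28] w 19.20306081827102 0.0
(np.float64(2.2270448618542966), np.float64(0.6168339234098283), array([ 67.32952016, 175.00307001]))
[[-19.  -7. 125.]
 [  3.   4. 147.]
 [ 20.  88. 190.]]
28 [[-10.   2. 180.]
 [  3.   5. 188.]
 [ 14.   9. 191.]]h.py:23: RuntimeWarning: The iteration is not making good progress, as measured by the 
 improvement from the last ten iterations.
  f,t=fsolve(lambda x:dirs(*x)[2]-g,x0);return f,t,dirs(f,t)[1]
```

View pics/w4.png

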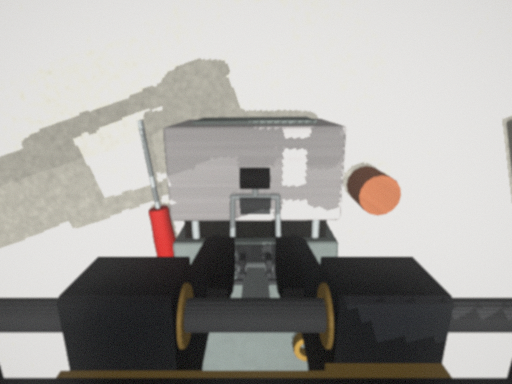

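The grip stands at (255,178) over the keeper, and the bar is at about (255,196) on the keeper's lid side. The lever is upright, with its end at about (5, 190).

Call:
drive_tool --rows '[-0.006, -0.0185, 0, 0, 0, 0, -1, -0.006, -0.0185, 0, 0, 0, 0, -1, 0, 0, -0.024, 0, 0, 0, -1, 0, 0, -0.024, 0, 0, 0, -1, 0, 0, 0, 0, 0, 0, -1, 0, 0, 0, 0, 0, 0, -1, 0, 0, 0, 0, 0, 0, -1, 0, 0, 0, 0, 0, 0, -1]' --grip_force 10

```text
t: 17.07
eef_pos: [525.7, 26.7, 182.8]
ee_rot: [3.14, -0.001, 1.258]
ft_force: [-0.6, -0.2, 0.3]
gripper_width: 0.6
grip_force: 0.0
```

Call:
drive_tool --rows '[-0.001, -0.003, 0, 0, 0, 0, -1, -0.001, -0.003, 0, 0, 0, 0, -1, -0.001, -0.003, 0, 0, 0, 0, -1, 0, 0, 0, 0, 0, 0, -1, 0, 0, 0, 0, 0, 0, -1, 0, 0, 0, 0, 0, 0, -1, 0, 0, 0, 0, 0, 0, -1, 0, 0, 0, 0, 0, 0, -1]'

```text
t: 17.73
eef_pos: [522.4, 17.5, 182.2]
ee_rot: [3.14, -0.001, 1.257]
ft_force: [1.9, 2.9, 1.5]
gripper_width: 0.5
grip_force: 1.6
```

```bash
cat > r.py <<'E'
from h import *
tb()
E
python3 r.py; python3 -c "
import numpy as np
for f in np.arange(1.7,-.01,-.1):
    e=np.array([-np.cos(f),np.sin(f)]);n=np.array([np.sin(f),np.cos(f)]);c=66*e+2.5*n+[0,115];print(round(f,2),c.round(1))"
```

```text
17.7333 tcp box [  1.6   21.58 182.16] F box [0.92 3.31 1.53] w 0.45421121472435794 1.6291244744206779
1.7 [ 11.  180.1]
1.6 [  4.4 180.9]
1.5 [ -2.2 181. ]
1.4 [ -8.8 180.5]
1.3 [-15.2 179.3]
1.2 [-21.6 177.4]
1.1 [-27.7 175. ]
1.0 [-33.6 171.9]
0.9 [-39.1 168.3]
0.8 [-44.2 164.1]
0.7 [-48.9 159.4]
0.6 [-53.1 154.3]
0.5 [-56.7 148.8]
0.4 [-59.8 143. ]
0.3 [-62.3 136.9]
0.2 [-64.2 130.6]
0.1 [-65.4 124.1]
-0.0 [-66.  117.5]
```

Call:
drive_tool --rows '[-0.0009, -0.0028, 0, 0, 0, 0, -1, -0.0009, -0.0028, 0, 0, 0, 0, -1, -0.0009, -0.0028, -0.0003, 0, 0, 0, -1, -0.0009, -0.0028, -0.0003, 0, 0, 0, -1, -0.0009, -0.0028, -0.0004, 0, 0, 0, -1, -0.0009, -0.0028, -0.0004, 0, 0, 0, -1, 0, 0, 0, 0, 0, 0, -1, 0, 0, 0, 0, 0, 0, -1]'

```text
t: 18.4
eef_pos: [517.6, 1.5, 181.8]
ee_rot: [3.139, -0.003, 1.257]
ft_force: [1.7, 6.0, 7.9]
gripper_width: 0.2
grip_force: 3.5
```

```bash
python3 r.py
```

```text
18.4 tcp box [  1.96   4.85 181.76] F box [-0.26  6.24  7.85] w 0.18781857198995278 3.4581632068147883
```

```bash
python3 - <<'E'
from h import *
p,d=eyes.snapshot('scene');B=(cloud('scene',d)-OB)@RB
c=p[130:260,170:310];cv2.imwrite('pics/s5.png',cv2.resize(c,None,fx=5,fy=5,interpolation=cv2.INTER_CUBIC)[:600])
p,d=eyes.snapshot('wrist');B=(cloud('wrist',d)-OB)@RB
k=(B[...,2]>98)&(B[...,2]<109)&(abs(abs(B[...,0])-55)<12)&(B[...,1]>30);print(np.percentile(B[k][:,1],[1,99]))
E
```

```text
[ 35.81426047 115.25966111]
```

View pics/s5.png

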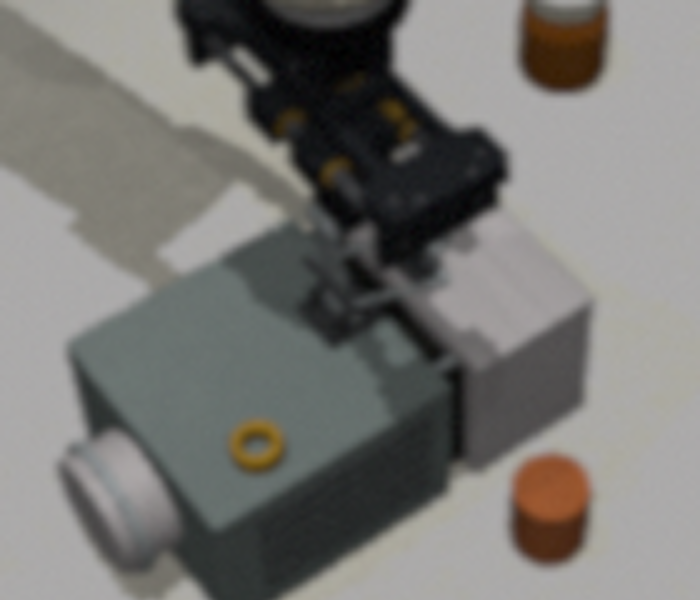

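The lever is leaning towards the box under the fingertip. The lid has moved in a few mm and the gap has narrowed, so the hook is holding.

Call:
drive_tool --rows '[-0.0007, -0.002, -0.0004, 0, 0, 0, -1, -0.0007, -0.002, -0.0005, 0, 0, 0, -1, -0.0007, -0.002, -0.0006, 0, 0, 0, -1, -0.0007, -0.002, -0.0007, 0, 0, 0, -1, -0.0007, -0.002, -0.0008, 0, 0, 0, -1, -0.0007, -0.002, -0.001, 0, 0, 0, -1, 0, 0, 0, 0, 0, 0, -1, 0, 0, 0, 0, 0, 0, -1]'

```text
t: 19.17
eef_pos: [514.1, -10.7, 178.6]
ee_rot: [3.138, -0.003, 1.257]
ft_force: [0.8, 4.2, 8.4]
gripper_width: 0.5
grip_force: 5.6
```

```bash
python3 r.py
```

```text
19.1667 tcp box [  2.46  -7.85 178.55] F box [-0.52  4.29  8.36] w 0.5299548867656657 5.593594559468329
```

Call:
drive_tool --rows '[-0.0008, -0.0025, -0.0009, 0, 0, 0, -1, -0.0008, -0.0025, -0.001, 0, 0, 0, -1, -0.0008, -0.0025, -0.0012, 0, 0, 0, -1, -0.0008, -0.0025, -0.0014, 0, 0, 0, -1, -0.0008, -0.0025, -0.0016, 0, 0, 0, -1, -0.0008, -0.0025, -0.0017, 0, 0, 0, -1, 0, 0, 0, 0, 0, 0, -1, 0, 0, 0, 0, 0, 0, -1]'

```text
t: 19.83
eef_pos: [509.2, -26.9, 170.8]
ee_rot: [3.137, -0.001, 1.257]
ft_force: [1.0, 1.5, 10.1]
gripper_width: 0.6
grip_force: 4.4
```

```bash
python3 r.py
```

```text
19.8333 tcp box [  2.75 -24.72 170.82] F box [ 0.44  1.74 10.14] w 0.6261450719417108 4.351732560899109
```

Call:
drive_tool --rows '[-0.0008, -0.0025, -0.0018, 0, 0, 0, -1, -0.0008, -0.0024, -0.0019, 0, 0, 0, -1, -0.0008, -0.0023, -0.002, 0, 0, 0, -1, -0.0007, -0.0021, -0.0021, 0, 0, 0, -1, -0.0006, -0.002, -0.0023, 0, 0, 0, -1, -0.0006, -0.0019, -0.0024, 0, 0, 0, -1, 0, 0, 0, 0, 0, 0, -1, 0, 0, 0, 0, 0, 0, -1]'

```text
t: 20.5
eef_pos: [504.5, -41.0, 157.5]
ee_rot: [3.138, 0.001, 1.258]
ft_force: [2.3, -1.7, 6.1]
gripper_width: 0.4
grip_force: 2.8
```

```bash
python3 r.py
```

```text
20.5 tcp box [  2.6  -39.66 157.48] F box [ 2.67 -0.91  6.08] w 0.40284002987416084 2.806085853371769
```

Call:
drive_tool --rows '[-0.0007, -0.0022, -0.0028, 0, 0, 0, -1, -0.0006, -0.002, -0.003, 0, 0, 0, -1, -0.0006, -0.0018, -0.0032, 0, 0, 0, -1, -0.0005, -0.0016, -0.0033, 0, 0, 0, -1, -0.0005, -0.0015, -0.0034, 0, 0, 0, -1, -0.0004, -0.0013, -0.0036, 0, 0, 0, -1, 0, 0, 0, 0, 0, 0, -1, 0, 0, 0, 0, 0, 0, -1]'

```text
t: 21.17
eef_pos: [498.5, -50.0, 135.6]
ee_rot: [-3.139, 0.001, 1.257]
ft_force: [-0.2, 0.3, 0.1]
gripper_width: 0.5
grip_force: 0.1
```

```bash
python3 r.py
```

```text
21.1667 tcp box [ -0.31 -50.01 135.57] F box [-0.28  0.21  0.06] w 0.4891649688079406 0.07911768760095583
```

Call:
drive_tool --rows '[0, 0, 0.03, 0, 0, 0, -1, 0, 0, 0.03, 0, 0, 0, -1, 0, 0, 0.03, 0, 0, 0, -1, 0, 0, 0.03, 0, 0, 0, -1, 0, 0, 0.02, 0, 0, 0, -1, 0, 0, 0, 0, 0, 0, -1, 0, 0, 0, 0, 0, 0, -1, 0, 0, 0, 0, 0, 0, -1]'

```text
t: 21.83
eef_pos: [498.7, -49.8, 274.8]
ee_rot: [-3.138, 0.001, 1.257]
ft_force: [-0.4, 0.0, -0.5]
gripper_width: 0.6
grip_force: 0.0
```

```bash
python3 r.py;python3 - <<'E'
from h import *
p,d=eyes.snapshot('wrist');m,f=cam('wrist');B=(cloud('wrist',d)-OB)@RB;cv2.imwrite('pics/w6.png',p)
Z=B[...,2]
k=(Z>98)&(Z<109)&(abs(abs(B[...,0])-55)<12)&(B[...,1]>0);print('lid end',np.percentile(B[k][:,1],[1,99]))
k=(Z>111)&(Z<220)&(abs(B[...,0])<12)&(B[...,1]<0)&(B[...,1]>-90);print('lever',np.percentile(B[k],[2,50,98],axis=0).round(1))
p,d=eyes.snapshot('scene');B=(cloud('scene',d)-OB)@RB;Z=B[...,2]
k=(Z>111)&(Z<200)&(abs(B[...,0])<12)&(B[...,1]<0)&(B[...,1]>-90);print('lever scene',np.percentile(B[k],[2,50,98],axis=0).round(1))
E
```

```text
21.8333 tcp box [-2.4000e-01 -4.9780e+01  2.7483e+02] F box [-0.38 -0.12 -0.47] w 0.5877469669293234 0.0
lid end [  1.66811166 102.19708857]
lever [[-10.3 -71.5 118.2]
 [  0.5 -36.6 128.1]
 [ 10.6  -1.7 138.6]]
lever scene [[ -9.9 -75.8 116.4]
 [  1.3 -39.  126.7]
 [ 11.7  -2.4 138.2]]
```

View pics/w6.png

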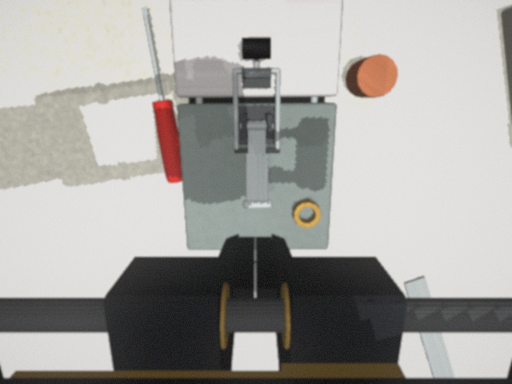

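```bash
python3 - <<'E'
from h import *
for n in('wrist','scene'):
    p,d=eyes.snapshot(n);B=(cloud(n,d)-OB)@RB;Z=B[...,2]
    for y in range(-80,0,10):
        k=(Z>110)&(Z<200)&(abs(B[...,0])<9)&(abs(B[...,1]-y)<3);print(n,y,np.median(Z[k]).round(1) if k.any() else None)
E
```

```text
wrist -80 None
wrist -70 138.9
wrist -60 135.8
wrist -50 132.9
wrist -40 129.6
wrist -30 126.6
wrist -20 123.8
wrist -10 120.7
scene -80 137.1
scene -70 136.5
scene -60 133.0
scene -50 130.3
scene -40 127.1
scene -30 124.8
scene -20 120.6
scene -10 118.3
```

The lever stopped at about 0.3 rad, close to its dead point, with its end at about (258,205). It isn't flat yet, so I'll press it gently from above.

Call:
drive_tool --rows '[-0.0037, -0.0114, -0.03, 0, 0, 0, -1, 0, 0, -0.03, 0, 0, 0, -1, 0, 0, -0.03, 0, 0, 0, -1, 0, 0, -0.025, 0, 0, 0, -1, 0, 0, -0.013, 0, 0, 0, -1, 0, 0, 0, 0, 0, 0, -1, 0, 0, 0, 0, 0, 0, -1, 0, 0, 0, 0, 0, 0, -1]'

```text
t: 22.7
eef_pos: [496.7, -61.6, 149.4]
ee_rot: [3.141, -0.0, 1.257]
ft_force: [0.7, 0.4, 0.1]
gripper_width: 0.6
grip_force: 0.0
```

Call:
drive_tool --rows '[0, 0, -0.002, 0, 0, 0, -1, 0, 0, -0.002, 0, 0, 0, -1, 0, 0, -0.002, 0, 0, 0, -1, 0, 0, -0.002, 0, 0, 0, -1, 0, 0, -0.002, 0, 0, 0, -1, 0, 0, -0.002, 0, 0, 0, -1, 0, 0, 0, 0, 0, 0, -1, 0, 0, 0, 0, 0, 0, -1]'

```text
t: 23.37
eef_pos: [496.0, -61.4, 136.6]
ee_rot: [-3.141, 0.0, 1.257]
ft_force: [-0.4, 0.0, 0.5]
gripper_width: 0.8
grip_force: 0.0
```

```bash
python3 r.py
```

```text
23.3667 tcp box [  0.82 -61.66 136.57] F box [-0.42 -0.12  0.49] w 0.7619193483632278 0.0067946510792182835
```

Call:
drive_tool --rows '[0, 0, -0.0015, 0, 0, 0, -1, 0, 0, -0.0015, 0, 0, 0, -1, 0, 0, -0.0015, 0, 0, 0, -1, 0, 0, -0.0015, 0, 0, 0, -1, 0, 0, 0, 0, 0, 0, -1, 0, 0, 0, 0, 0, 0, -1, 0, 0, 0, 0, 0, 0, -1, 0, 0, 0, 0, 0, 0, -1]'

```text
t: 24.03
eef_pos: [496.1, -61.5, 130.7]
ee_rot: [3.142, -0.0, 1.257]
ft_force: [1.0, 0.4, -0.5]
gripper_width: 0.6
grip_force: 0.0
```

Call:
drive_tool --rows '[0, 0, -0.0015, 0, 0, 0, -1, 0, 0, -0.0015, 0, 0, 0, -1, 0, 0, -0.0015, 0, 0, 0, -1, 0, 0, -0.0015, 0, 0, 0, -1, 0, 0, 0, 0, 0, 0, -1, 0, 0, 0, 0, 0, 0, -1, 0, 0, 0, 0, 0, 0, -1, 0, 0, 0, 0, 0, 0, -1]'

```text
t: 24.7
eef_pos: [496.2, -61.5, 124.8]
ee_rot: [3.141, -0.0, 1.257]
ft_force: [-0.1, -0.1, -0.3]
gripper_width: 0.1
grip_force: 0.0
```

Call:
drive_tool --rows '[0, 0, -0.001, 0, 0, 0, -1, 0, 0, -0.001, 0, 0, 0, -1, 0, 0, -0.001, 0, 0, 0, -1, 0, 0, -0.001, 0, 0, 0, -1, 0, 0, -0.001, 0, 0, 0, -1, 0, 0, -0.001, 0, 0, 0, -1, 0, 0, 0, 0, 0, 0, -1, 0, 0, 0, 0, 0, 0, -1]'

```text
t: 25.37
eef_pos: [496.0, -61.4, 118.6]
ee_rot: [-3.141, 0.0, 1.257]
ft_force: [1.0, 0.7, 0.1]
gripper_width: 0.4
grip_force: 0.0
```

Call:
drive_tool --rows '[0, 0, 0.02, 0, 0, 0, -1, 0, 0, 0.03, 0, 0, 0, -1, 0, 0, 0.03, 0, 0, 0, -1, 0, 0, 0.03, 0, 0, 0, -1, 0, 0, 0.03, 0, 0, 0, -1, 0, 0, 0.01, 0, 0, 0, -1, 0, 0, 0, 0, 0, 0, -1, 0, 0, 0, 0, 0, 0, -1]'

```text
t: 26.03
eef_pos: [496.1, -61.5, 268.3]
ee_rot: [3.141, 0.0, 1.257]
ft_force: [-0.5, 1.0, -0.3]
gripper_width: 0.3
grip_force: 0.0
```

```bash
python3 r.py; python3 - <<'E'
from h import *
for n in('wrist','scene'):
    p,d=eyes.snapshot(n);B=(cloud(n,d)-OB)@RB;Z=B[...,2]
    print(n,[(y,np.median(Z[k]).round(1)) for y in range(-70,0,10) for k in [(Z>108)&(Z<200)&(abs(B[...,0])<9)&(abs(B[...,1]-y)<3)] if k.any()])
    k=(Z>98)&(Z<109)&(abs(abs(B[...,0])-55)<12)&(B[...,1]>30);print('lid end',np.percentile(B[k][:,1],[1,99]))
E
```

```text
26.0333 tcp box [  0.87 -61.7  268.3 ] F box [-0.8   0.78 -0.31] w 0.2966199813064612 0.0
wrist [(-70, np.float64(116.5)), (-60, np.float64(116.4)), (-50, np.float64(116.6)), (-40, np.float64(116.5)), (-30, np.float64(116.5)), (-20, np.float64(116.6)), (-10, np.float64(116.6))]
lid end [30.19499269 89.04897153]
scene [(-70, np.float64(116.0)), (-60, np.float64(116.9)), (-50, np.float64(117.1)), (-40, np.float64(115.5)), (-30, np.float64(115.9)), (-20, np.float64(115.4)), (-10, np.float64(118.3))]
lid end [ 30.72904423 701.24649693]
```

```bash
python3 - <<'E'
from h import *
p,d=eyes.snapshot('top');B=(cloud('top',d)-OB)@RB;Z=B[...,2]
k=(Z>98)&(Z<109)&(abs(abs(B[...,0])-55)<12)&(B[...,1]>60)&(B[...,1]<140);print(k.sum(),np.percentile(B[k][:,1],[1,99]))
ticket.close_job()
E
```

```text
283 [ 60.1776554  108.11804352]
the job is handed in; nothing more can be done
```

The latch is closed and I've handed the job in: the lever measures flat, the lid is about 14 mm in on its seal, and the arm is clear of everything; no verdict was returned.

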